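# Check the temperature of the bottle before it is capped

## Robot

A 6-joint arm with a two-finger parallel gripper is mounted at the origin on the work surface. World frame = base frame: x ahead of the robot, y to its left, z up, the work surface at z = 0. Lengths are in m, angles in rad, forces in N, time in s.
With the tool pointing down it reaches from about 0.25 to 0.775 m from the base axis. Payload 4 kg.
Tool frame: the origin (TCP) lies between the finger pads; the fingertips stand 14 mm ahead of it and the grasp point (between the pads) lies 5 mm behind it (tip_reach is the distance from the TCP to the fingertips, in m); z points along the fingers, y is the line along which they close (so a half turn about z gives the same grasp; the last joint's range is limited). The gripper opens to 94 mm and grips with 3 to 60 N. Pads are 16 mm wide; open, the fingers measure 119 mm over their backs; the gripper's body (75 mm by 177 mm) begins 78 mm behind the grasp point.
Start: joints at [-1.37, 0.087, 1.371, -0, 1.684, -0.103], TCP at [0.165, -0.525, 0.22] pointing down, gripper open.
Joint ranges: [-3.1, 3.1], [-0.76, 2.03], [0.27, 2.55], [-1.08, 4.22], [0.17, 2.65], [-2.57, 2.57]. Speed limits (rad/s): [2.79, 2.79, 3.14, 3.14, 3.14, 3.14].

## Interface

Orientations are given as [roll, pitch, yaw] about the fixed x, y, z axes, in that order (R = Rz(yaw) Ry(pitch) Rx(roll)).
In Python, from bench import * gives the robot as it stands. The module is installed in compiled form; this text tells all that it offers.
- The arm moves only by the tool servo_tool, never from a script. Its argument "targets" is a list of rows, each a list of 4 numbers: the shift along the tool's x, y, z in cm, then the turn about the tool's z in degrees. A call has 1 to 8 rows; each row is the pose to reach, as a shift and turn from the pose commanded when the call began, along the tool's axes at that moment; what a row does not reach only later rows make up. A row lasts 1/8 s, in which the tool goes at most 62.5 mm and 10.7 degrees, less where a joint would pass 70% of its speed; a pose out of reach is approached as far as the arm can. A call with a gripper value outside its range is refused whole. "claw" is the closure in counts, from 0 (fully open) to 255 (shut), set as the call begins (left out, the last holds). The fingers move at their own pace and stop on an object; the grip force is fixed at half the most. Time passes only in rows, so rows that repeat a pose let the fingers close. It gives the time, the measured TCP pose, the force, the opening and the grip force at its end, in the units of the state.
- get_obs(): the state, without advancing time (a new reading comes with each control period).
- snapshot(name): name is "scene" or "top" or "wrist"; returns the picture (480x640x3 uint8, blue, green, red); there is no depth.
- camera_model(name): a dict with "camera_matrix" (3x3 intrinsics, pixels), "camera_from_world" (4x4, takes a point from world to camera coordinates). Camera axes: x right, y up, looking along -z (the intrinsics and any distortion apply to the point x, -y, -z); pixel columns grow to the right and rows downward; lengths in m; the calibration is good to about 2 mm. A picture is of the moment at which its call begins: read the wrist's pose just before it. camera_model takes no time and is no camera call; for the wrist camera it gives the pose at the moment of the call.
- close_job(): hands the job in; it is judged then, once.
The state is a dict: "time": time; "joint_positions": joint angles; "qvel": joint speeds; "joint_torque": joint torques, N m; "tool_pos": TCP position; "ee_rot": TCP orientation; "wrist_force": force on the tool from outside, world axes, zero at the start; "wrist_torque": the same for the moment, N m; "width": finger opening in m; "finger_force": force on a finger pad.
Only numpy, scipy, OpenCV 4.12 (cv2) and the standard library are available. Lean on these libraries where they do the work, as an engineer would, in place of code of your own. Each camera call takes 0.05 s, during which the arm holds its last target. There are 200 camera calls.

## Task

Lift the stem thermometer out of its stand by the handle and dip the end of its stem in the steel sanitiser cup, at least half-way down, without shoving the cup. Then lower the stem upright through the neck of the one bottle that has no cap until the tip is about half-way down inside (some 8 cm below the rim), never letting it touch the glass, and keep it still in the middle of the neck for about three seconds while the reading settles. Finish like that, still holding the thermometer there, with the capped bottles, the cans and the open bottle left standing where they are.

Things in the scene. Friction and masses are not known exactly. Their poses are not given: they have to be found in the camera images.
- thermometer_handle (a point): centre of the thermometer's handle, a white plastic box 32 mm (own x) by 20 mm (own y) by 70 mm tall; grip it across the 20 mm. It lies 160 mm above the stem's tip and, at the start, 35 mm above the stand's top board. Own z points up along the stem's axis
- stem_tip (a point): the lower end of the thermometer's stem, on its axis, 160 mm below the handle's centre
- stem_upper (a point): point on the stem's axis 80 mm above its tip: it comes level with the bottle's rim when the tip is 80 mm down
- thermometer: the loose thermometer, about 60 g, 195 mm long, hanging upright in the stand; origin at the stem's tip, z up. Steel stem 4.5 mm thick, 100 mm long; above it a black neck 18 x 14 mm, 25 mm long, that sits in the stand's slot with 1 mm play all round (draw it straight up); then the handle
- stand: plywood instrument stand, fixed, 200 mm (own x) x 80 x 150 mm high; origin under its centre. The slot is in the middle of its top board (60 mm wide, 25 mm thick); a pipette bulb at x -60 mm stands 38 mm above the board, two sample tubes at +50 and +75 mm stand 4 mm above it. The thermometer's axes start along the stand's
- bottle_mouth (a point): centre of the rim of the only bottle without a cap: brown glass stubby bottle, 70 mm across, 165 mm high, about 0.5 kg, loose among three capped ones. Neck bore 18 mm, straight for 33 mm below the rim, then widening to 63 mm; inner floor 159 mm below the rim
- bottle: that open bottle; origin in the middle of its underside, z up
- cup_rim (a point): centre of the mouth of the steel sanitiser cup: straight-sided, loose, about 0.35 kg, 82 mm across outside, 76 mm inside, 80 mm high (rim 76 mm above its inner floor), with a loop handle that stands 37 mm out from the side
- cup: the sanitiser cup; origin in the middle of its underside
- capped_a: bottle of the same shape closed with a steel crown cap, 166 mm high; origin under its centre; leave it standing
- capped_b: another capped bottle, the same
- capped_c: another capped bottle, the same
- can_a: empty open aluminium can 66 mm across, 122 mm high, loose, origin under its centre; leave it standing
- can_b: another such can
There are look-alikes about, which are no part of the job. Leave any yellow look-alike of the cup alone.

How it is judged:
By the outcome, as a careful person would: the job done as asked, in the order asked, and still so for the second after the job is handed in, while the arm keeps its last pose, push and grip.
It also fails if it takes over 64 s, if anything falls off the work surface, if the arm or the gripper's body presses on something with over 40 N, if the wrist force passes 120 N, or if a joint passes its speed limit or range.

## Working session

There is one attempt and no reset: what is moved stays moved. The work goes in short steps, Python scripts to look and compute and a tool call to move; the robot and the scene stay as the last step left them, time stands still between calls to the robot, and variables do not carry over. Pictures are saved under pics/ and viewed, at most 10 in all, crops included, and the job is handed in when it is done.

Besides the shell and the picture viewer there is one more tool, called by a JSON object that holds its "method" and its "body", one argument or row to a line. servo_tool: Moves the arm, as the interface text tells. Its arguments: {"type":"object","properties":{"targets":{"type":"array"},"claw":{"type":"number"}},"required":["targets"]}

```bash
mkdir -p pics; cat > h.py <<'E'
from bench import *
import numpy as np, cv2
def save(n,f,crop=None,s=1):
    im=snapshot(n)
    cv2.imwrite('pics/raw_'+f,im)
    if crop: x,y,w,h=crop; im=im[y:y+h,x:x+w]
    if s!=1: im=cv2.resize(im,None,fx=s,fy=s,interpolation=cv2.INTER_CUBIC)
    cv2.imwrite('pics/'+f,im)
def ray(n,u,v,c=None):
    c=c or camera_model(n); K=np.array(c['camera_matrix']); T=np.array(c['camera_from_world'])
    d=np.linalg.inv(K)@[u,v,1]; d=np.array([d[0],-d[1],-d[2]])
    R=T[:3,:3]; return -R.T@T[:3,3], R.T@d
def atz(n,u,v,z,c=None):
    o,d=ray(n,u,v,c); return o+d*(z-o[2])/d[2]
def tri(*rays):
    A=0;b=0
    for o,d in rays:
        d=d/np.linalg.norm(d);P=np.eye(3)-np.outer(d,d);A=A+P;b=b+P@o
    p=np.linalg.solve(A,b); return p,[np.linalg.norm((np.eye(3)-np.outer(d,d)/(d@d))@(p-o)) for o,d in rays]
def proj(n,p,c=None):
    c=c or camera_model(n); q=np.array(c['camera_from_world'])@np.append(p,1)
    r=np.array(c['camera_matrix'])@[q[0],-q[1],-q[2]]; return r[:2]/r[2]
E
python3 - <<'E'
from h import *
a=snapshot('scene');b=snapshot('top')
cv2.imwrite('pics/raw_scene.png',a);cv2.imwrite('pics/raw_top.png',b)
for n in ('scene','top','wrist'):
    c=camera_model(n); print(n,{k:np.round(v,3).tolist() for k,v in c.items()})
print(get_obs())
E
```

```text
scene {'camera_matrix': [[545.501, 0.0, 318.804], [0.0, 545.501, 245.675], [0.0, 0.0, 1.0]], 'camera_from_world': [[0.183, 0.983, 0.019, -0.071], [-0.756, 0.128, 0.642, 0.348], [0.629, -0.132, 0.766, -1.63], [0.0, 0.0, 0.0, 1.0]]}
top {'camera_matrix': [[559.896, 0.0, 318.986], [0.0, 559.896, 240.388], [0.0, 0.0, 1.0]], 'camera_from_world': [[-0.025, -1.0, -0.005, -0.005], [0.989, -0.025, 0.149, -0.606], [-0.149, -0.001, 0.989, -1.322], [0.0, 0.0, 0.0, 1.0]]}
wrist {'camera_matrix': [[333.645, 0.0, 318.142], [0.0, 333.645, 242.72], [0.0, 0.0, 1.0]], 'camera_from_world': [[0.3, -0.954, -0.002, -0.55], [0.915, 0.289, -0.283, 0.03], [0.27, 0.083, 0.959, -0.392], [0.0, 0.0, 0.0, 1.0]]}
{'time': 0.1, 'joint_positions': array([-1.37009277e+00,  8.78844897e-02,  1.37207406e+00, -1.86158338e-05,
        1.68361789e+00, -1.03097416e-01]), 'qvel': array([-6.65410072e-05, -1.03080933e-03, -4.38193807e-03, -3.42878135e-04,
        1.71138876e-03,  8.38191914e-04]), 'joint_torque': array([ 3.08515919e-03, -3.41253519e+01, -3.03301013e+01,  7.22063310e-02,
        3.04439839e-02, -8.91136415e-05]), 'tool_pos': array([ 0.1644299 , -0.52435831,  0.21843409]), 'ee_rot': array([-3.13961749e+00, -1.85758057e-04,  3.03798717e-01]), 'wrist_force': array([-0.03969444, -0.0135199 ,  0.85048126]), 'wrist_torque': array([ 0.02252265, -0.03955037, -0.00721896]), 'finger_force': 0.0, 'width': 0.09398625879321221}
```

View pics/raw_scene.png

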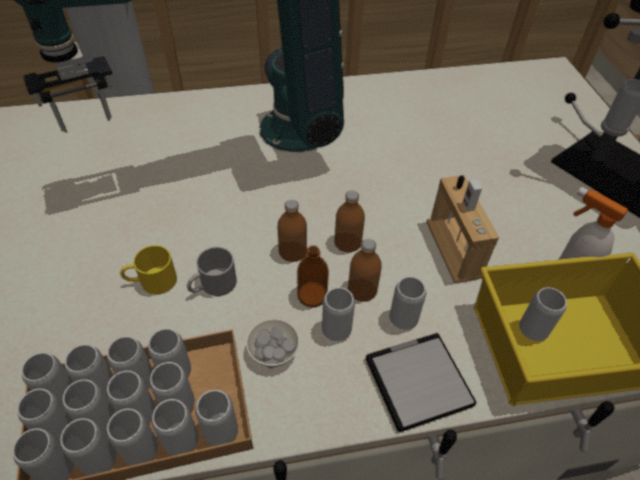

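View pics/raw_top.png

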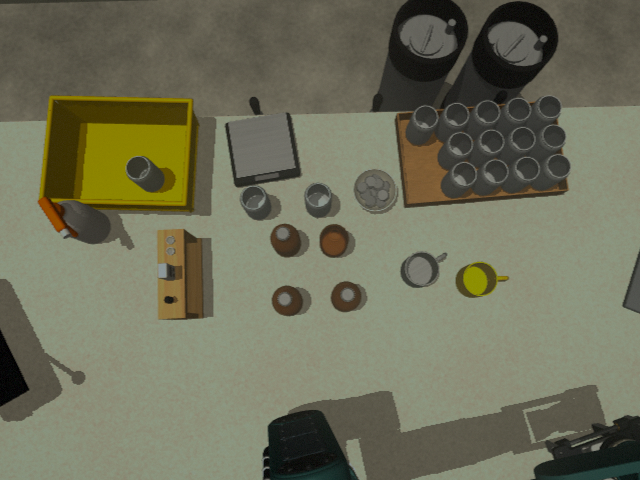

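The scene picture shows the stand at (465,228), with the white handle at (474,194). The bottles are at scene (292,232), (349,222), (365,270) and (313,278). The first three have light steel caps; the one at (313,252) has a bare brown mouth, which is top (334,240), so it is the open bottle. There are two cups: grey steel at scene (216,270) / top (421,269), which is the sanitiser cup, and a yellow look-alike at scene (155,270), which I'll leave alone. I'll confirm with an enlarged crop.

```bash
python3 - <<'E'
import cv2,numpy as np
a=cv2.imread('pics/raw_scene.png');b=cv2.imread('pics/raw_top.png')
r=lambda im,x,y,w,h:cv2.resize(im[y:y+h,x:x+w],(400,300),interpolation=cv2.INTER_CUBIC)
# 100x75 crops, x4
m=np.vstack([np.hstack([r(a,270,190,100,75),r(a,420,165,100,75)]),np.hstack([r(b,270,220,100,75),r(b,130,230,100,75)])])
cv2.imwrite('pics/c1.png',m)
m=np.hstack([r(a,170,235,100,75),r(b,370,230,100,75)])
cv2.imwrite('pics/c2.png',m)
E
```

```text
(no output)
```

View pics/c1.png

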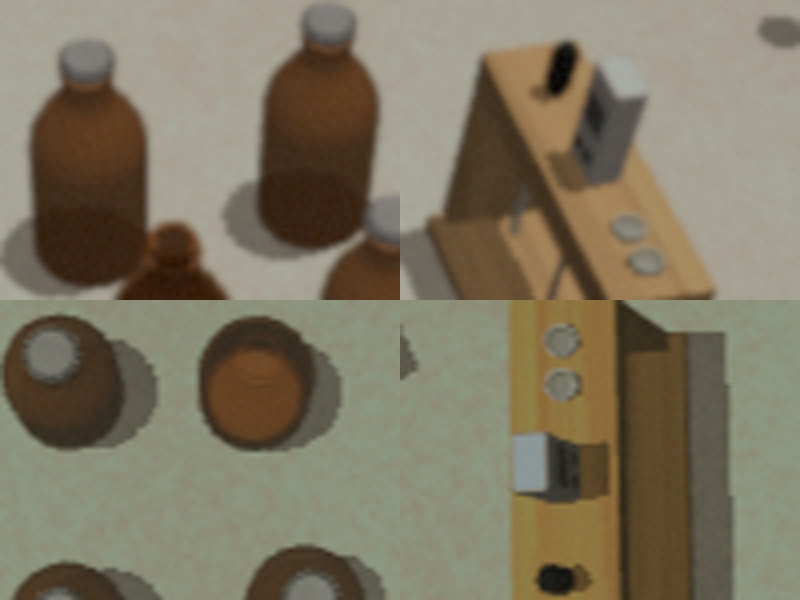

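View pics/c2.png

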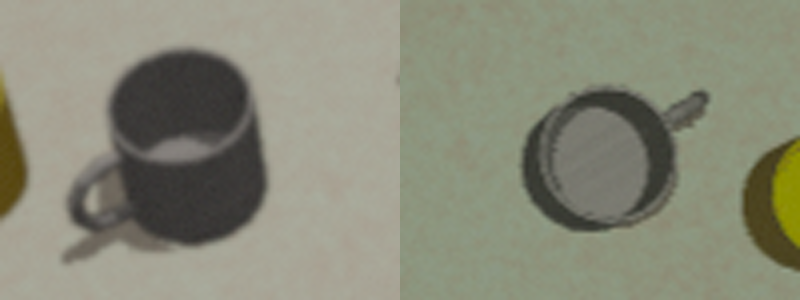

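The crops confirm it: the open mouth is at scene (313.7,250), and the other three carry crown caps. The handle's top face is at scene (475.5,183.7) and top (162.5,270.7). The grey cup's rim centre is at scene (215,261.5) and top (421.7,269.2), with its loop handle pointing away.

```bash
python3 - <<'E'
from h import *
f=lambda s,t:tri(ray('scene',*s),ray('top',*t))
print('handletop',f((475.5,183.7),(162.5,270.7)))
print('cup',f((215,261.5),(421.7,269.2)))
print('mouth',f((313.7,250.5),(334.2,236.5)), atz('scene',313.7,250.5,.165))
# stand board edges at z=.15 : top crop left edge (510..512,300..600), right edge (615)
for u,v in ((127.7+30,230),(158,305)): print('edge',atz('top',u,v,.15))
for p in ((285.5-2.5,233.5),(285.5,296.3),(346.5,293)): print('cap',atz('top',*p,.166))
for p in ((254,193),(318,190)): print('can',atz('top',*p,.122))
for p in ((170.3,240.5),(170.5,251.2),(169,299)): print('tube/bulb',atz('top',*p,.16))
E
```

```text
handletop (array([0.52316681, 0.31300191, 0.21899558]), [np.float64(0.001042433806731918), np.float64(0.001042433806732002)])
cup (array([ 0.52581084, -0.260941  ,  0.07443852]), [np.float64(0.0005278485103713789), np.float64(0.0005278485103715255)])
mouth (array([ 0.59686706, -0.05334176,  0.15566426]), [np.float64(0.0011572295719751709), np.float64(0.0011572295719751468)]) [ 0.60462678 -0.05367275  0.165     ]
edge [0.6225888  0.34394064 0.15      ]
edge [0.45384085 0.34020873 0.15      ]
cap [0.60469956 0.05962043 0.166     ]
cap [0.46517583 0.05625456 0.166     ]
cap [ 0.46904345 -0.07754697  0.166     ]
can [0.70942371 0.12875472 0.122     ]
can [ 0.71272669 -0.02072843  0.122     ]
tube/bulb [0.59626099 0.31235774 0.16      ]
tube/bulb [0.572099   0.31155327 0.16      ]
tube/bulb [0.46596514 0.31329154 0.16      ]
```

```bash
cat >> h.py <<'E'
from scipy.spatial.transform import Rotation as Ro
def delta(p,yaw=None):
    o=get_obs(); R=Ro.from_euler('xyz',o['ee_rot']).as_matrix()
    print('t',round(o['time'],2),'tcp',o['tool_pos'].round(4),'rot',o['ee_rot'].round(4),'w',o['width'],'ff',o['finger_force'],'F',o['wrist_force'].round(2))
    print('delta cm',(R.T@(np.array(p)-o['tool_pos'])*100).round(2), 'turn', None if yaw is None else round(np.degrees(o['ee_rot'][2]-yaw),2))
E
python3 -c "
from h import *
delta((.47,-.17,.36),.022)"
```

```text
t 0.1 tcp [ 0.1644 -0.5244  0.2184] rot [-3.1396e+00 -2.0000e-04  3.0380e-01] w 0.09398625879321221 ff 0.0 F [-0.04 -0.01  0.85]
delta cm [ 39.76 -24.7  -14.1 ] turn 16.15
```

{"method": "servo_tool", "body": {
  "targets": [
    [0,0,-6,0],
    [5,-3,-9,3],
    [10,-6.2,-12,6],
    [15,-9.3,-14,9],
    [20,-12.4,-14,12],
    [25,-15.5,-14,15],
    [30,-18.6,-14,16],
    [35,-21.7,-14,16]
  ]
}}

```text
time: 1.1
tool_pos: [0.4344, -0.2113, 0.3591]
ee_rot: [-3.142, 0.0, 0.024]
wrist_force: [-1.1, -0.7, 0.3]
width: 0.094
finger_force: 0.0
```

{"method": "servo_tool", "body": {
  "targets": [
    [3,-3,0,0],
    [4,-4,0,0],
    [4,-4,0,0],
    [4,-4,0,0]
  ]
}}

```text
time: 1.6
tool_pos: [0.4719, -0.1732, 0.3594]
ee_rot: [3.141, 0.001, 0.023]
wrist_force: [-0.2, 0.2, -0.0]
width: 0.0936
finger_force: 0.0
```

```bash
python3 -c "
from h import *
import pickle
c=camera_model('wrist');pickle.dump(c,open('w1.pkl','wb'))
save('wrist','w1.png')
for p in ((.597,-.053,.16),(.525,-.261,.078),(.523,.313,.22)): print(proj('wrist',p,c))
delta((.523,.313,.33),.022)"
```

```text
[201.32007531  97.13958143]
[385.54315037 169.14483661]
[-226.31417187  167.30109022]
t 1.65 tcp [ 0.4718 -0.1733  0.3596] rot [3.1411e+00 2.0000e-04 2.2300e-02] w 0.09407336257857543 ff 0.0 F [-0.27  0.03  0.98]
delta cm [  6.2  -48.5    2.93] turn 0.02
```

View pics/w1.png

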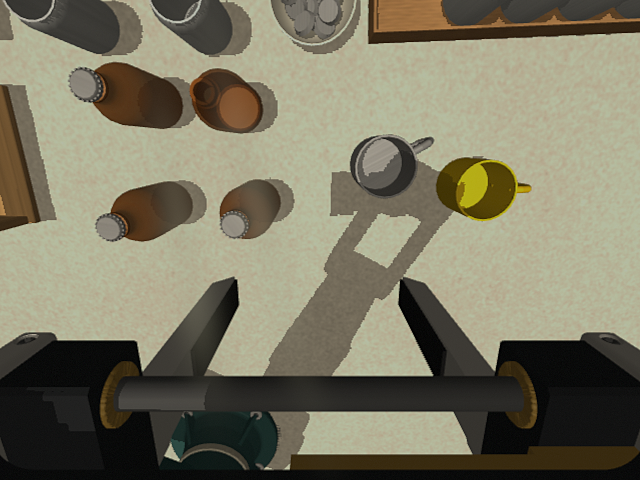

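The wrist view shows the open mouth at about (206,89) and the steel cup's rim at about (383,165), both within a few mm of where I predicted. Next is the pregrasp above the handle.

{"method": "servo_tool", "body": {
  "targets": [
    [0.8,-6,0,0],
    [1.6,-12,0,0],
    [2.4,-18,0,0],
    [3.1,-24,0,0],
    [3.9,-30,0,0],
    [4.6,-36,0,0],
    [5.4,-42,1,0],
    [6.2,-47,2,0]
  ]
}}

```text
time: 2.65
tool_pos: [0.5235, 0.3, 0.3396]
ee_rot: [3.142, -0.001, 0.023]
wrist_force: [1.1, -0.2, 0.1]
width: 0.0941
finger_force: 0.0
```

{"method": "servo_tool", "body": {
  "targets": [
    [0,-1.5,0,0],
    [0,-1.5,0,0],
    [0,-1.5,0,0],
    [0,-1.5,0,0]
  ]
}}

```text
time: 3.15
tool_pos: [0.5231, 0.3126, 0.3407]
ee_rot: [-3.141, -0.002, 0.022]
wrist_force: [0.7, 0.6, 0.7]
width: 0.0942
finger_force: 0.0
```

```bash
python3 -c "
from h import *
import pickle
c=camera_model('wrist');pickle.dump(c,open('w2.pkl','wb'))
print(proj('wrist',(.523,.313,.22),c),proj('wrist',(.523,.313,.15),c))
save('wrist','w2.png',(200,120,240,180),3.333)
delta((.523,.313,.19),.022)"
```

```text
[317.0825205  240.96984217] [317.31095296 223.26567424]
t 3.2 tcp [0.523  0.3129 0.3405] rot [-3.1412e+00 -1.5000e-03  2.2500e-02] w 0.09412219757001042 ff 0.0 F [-0.27  0.24  0.19]
delta cm [-2.000e-02 -1.000e-02  1.505e+01] turn 0.03
```

View pics/w2.png

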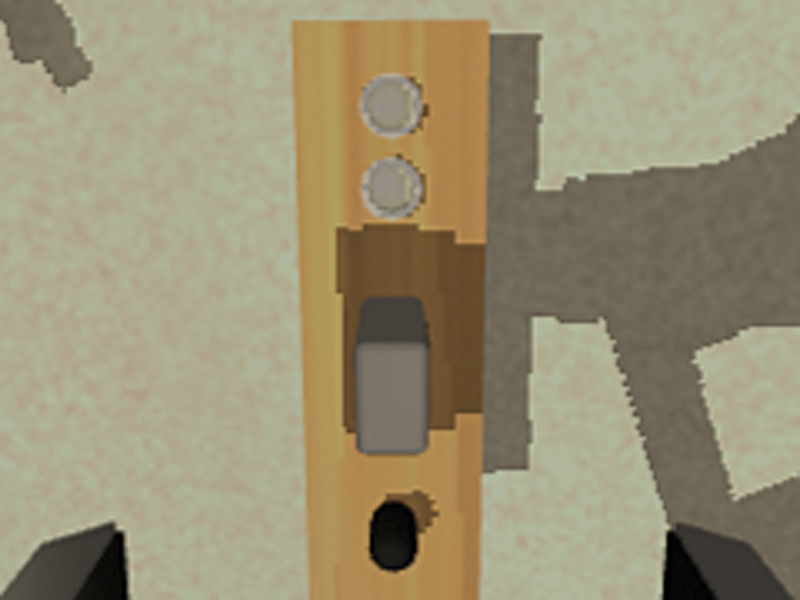

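The handle's top face centre is at raw pixel (317.7,239.4). It is square to the gripper and within about 1 mm of the prediction, so I'll descend and grip.

{"method": "servo_tool", "body": {
  "targets": [
    [0.1,0,4,0],
    [0.1,0,8,0],
    [0.1,0,12,0],
    [0.1,0,14,0],
    [0.1,0,15.5,0],
    [0.1,0,16,0],
    [0.1,0,16,0],
    [0.1,0,16,0]
  ]
}}

```text
time: 4.2
tool_pos: [0.5243, 0.3146, 0.1809]
ee_rot: [-3.141, -0.002, 0.025]
wrist_force: [-0.6, 0.4, 0.9]
width: 0.0939
finger_force: 0.0
```

{"method": "servo_tool", "body": {
  "targets": [
    [0,0,0,0],
    [0,0,0,0],
    [0,0,0,0],
    [0,0,0,0],
    [0,0,0,0],
    [0,0,0,0],
    [0,0,0,0],
    [0,0,0,0]
  ],
  "claw": 255
}}

```text
time: 5.2
tool_pos: [0.5237, 0.3142, 0.1794]
ee_rot: [3.141, 0.0, 0.025]
wrist_force: [0.1, 1.2, -1.0]
width: 0.0198
finger_force: 30.0
```

{"method": "servo_tool", "body": {
  "targets": [
    [0,0,-1,0],
    [0,0,-3,0],
    [0,0,-6,0],
    [0,0,-10,0],
    [0,0,-14,0],
    [0,0,-18,0],
    [0,0,-20,0],
    [0,0,-20,0]
  ]
}}

```text
time: 6.2
tool_pos: [0.5241, 0.3145, 0.3824]
ee_rot: [-3.139, -0.005, 0.025]
wrist_force: [0.3, -0.6, -0.4]
width: 0.0198
finger_force: 30.0
```

```bash
python3 -c "
from h import *
delta((.526,-.261,.38),.025)
o=get_obs()
p=o['tool_pos']
for n in ('scene','top'): print(n,proj(n,p+[0,0,-.155]),proj(n,p+[0,0,-.055]),proj(n,p+[0,0,.04]))
u,v=map(int,proj('scene',p+[0,0,-.1]));x=min(max(u-60,0),520)
save('scene','s2.png',(x,v-70,120,140),4)
im=cv2.imread('pics/s2.png');print(im.shape,x,v-70)"
```

```text
t 6.2 tcp [0.5241 0.3145 0.3824] rot [-3.1394 -0.005   0.0246] w 0.019835828592602016 ff 29.99982386827469 F [ 0.32 -0.65 -0.39]
delta cm [-1.22 57.54  0.11] turn -0.03
scene [476.76743424 181.0903487 ] [488.8208524  144.42106966] [501.95241257 104.47183391]
top [160.15732126 269.75899484] [145.30258645 264.7198252 ] [128.42002122 258.99275492]
(560, 480, 3) 423 91
```

View pics/s2.png

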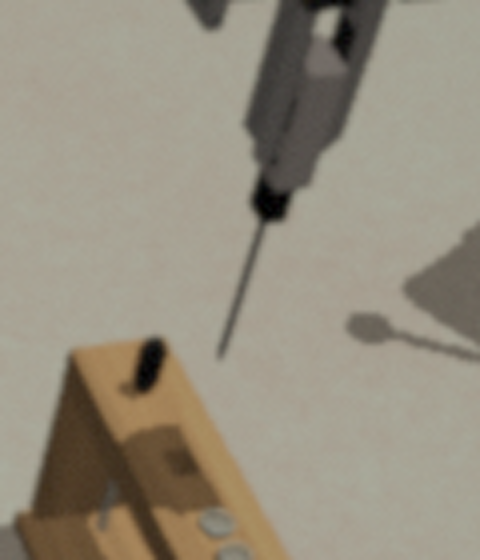

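The thermometer came out cleanly. Its tip is at raw scene (478,180), within about 1.5 mm of the prediction, and it hangs upright. Moving to the cup.

{"method": "servo_tool", "body": {
  "targets": [
    [0,2,0,0],
    [0,6,0,0],
    [-0.2,11,0,0],
    [-0.4,16,0,0],
    [-0.6,21,0,0],
    [-0.8,26,0,0],
    [-0.9,31,0,0],
    [-1,36,0,0]
  ]
}}

```text
time: 7.25
tool_pos: [0.5211, -0.0484, 0.378]
ee_rot: [-3.142, 0.003, 0.023]
wrist_force: [1.1, -0.6, -1.4]
width: 0.0198
finger_force: 30.0
```

{"method": "servo_tool", "body": {
  "targets": [
    [0,5,0,0],
    [-0.1,10,0,0],
    [-0.2,15,0,0],
    [-0.2,18,0,0],
    [-0.2,20,0,0],
    [-0.2,21.5,0,0],
    [-0.2,21.5,0,0],
    [-0.2,21.5,0,0]
  ]
}}

```text
time: 8.25
tool_pos: [0.5259, -0.2599, 0.3797]
ee_rot: [-3.141, -0.0, 0.026]
wrist_force: [0.3, -0.0, -0.4]
width: 0.0196
finger_force: 30.0
```

```bash
python3 -c "
from h import *
import pickle
c=camera_model('wrist');pickle.dump(c,open('w3.pkl','wb'))
delta((.526,-.261,.19),.025)
o=get_obs();p=o['tool_pos']
print(proj('wrist',p+[0,0,-.155],c),proj('wrist',(.526,-.261,.08),c))
save('wrist','w3.png',(230,90,180,135),4.4)"
```

```text
t 8.25 tcp [ 0.5259 -0.2599  0.3797] rot [-3.1414e+00 -3.0000e-04  2.5800e-02] w 0.019647005639784793 ff 29.999940991401672 F [ 0.31 -0.01 -0.4 ]
delta cm [ 0.    0.11 18.97] turn 0.05
[317.55348069 231.12248486] [318.5356487  205.39432199]
```

View pics/w3.png

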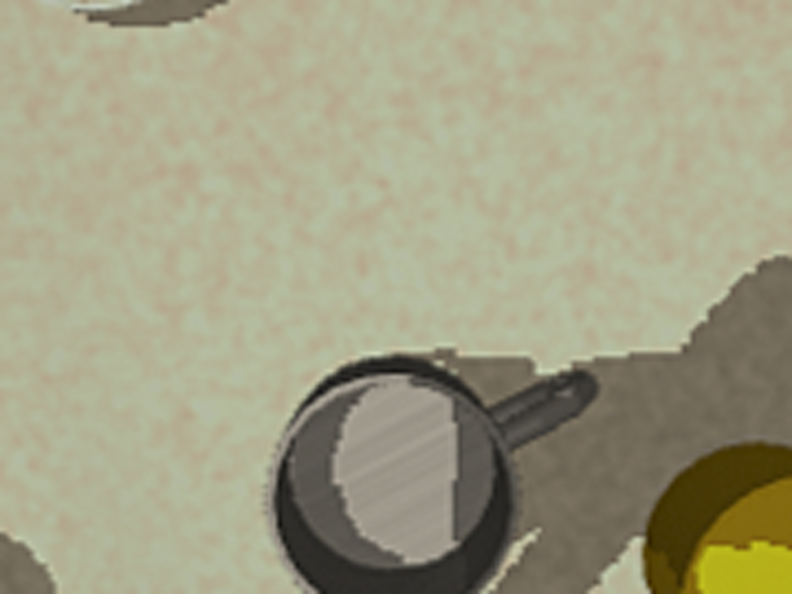

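The cup's rim centre is at about raw (318.9,202.5), roughly 3 mm in +x of the estimate and well within the margin. Dipping now, with the tip going to z ≈ 0.03.

{"method": "servo_tool", "body": {
  "targets": [
    [0.2,0.1,3,0],
    [0.2,0.1,7,0],
    [0.2,0.1,11,0],
    [0.2,0.1,15,0],
    [0.2,0.1,17.5,0],
    [0.2,0.1,19,0],
    [0.2,0.1,19.5,0],
    [0.2,0.1,19.5,0]
  ]
}}

```text
time: 9.3
tool_pos: [0.5283, -0.2618, 0.1854]
ee_rot: [3.141, -0.001, 0.025]
wrist_force: [-0.9, -0.5, -0.3]
width: 0.0198
finger_force: 30.0
```

{"method": "servo_tool", "body": {
  "targets": [
    [0,0,0,0],
    [0,0,0,0],
    [0,0,0,0],
    [0,0,0,0],
    [0,0,0,0],
    [0,0,0,0]
  ]
}}

```text
time: 10.05
tool_pos: [0.5278, -0.2617, 0.1844]
ee_rot: [-3.142, 0.0, 0.025]
wrist_force: [-0.7, 0.2, -2.1]
width: 0.0197
finger_force: 30.0
```

{"method": "servo_tool", "body": {
  "targets": [
    [0,0,-2,0],
    [0,0,-6,0],
    [0,0,-10,0],
    [0,0,-14,0],
    [0,0,-18,0],
    [0,0,-19.5,0],
    [0,0,-19.5,0],
    [0,0,-19.5,0]
  ]
}}

```text
time: 11.05
tool_pos: [0.5277, -0.2617, 0.3781]
ee_rot: [-3.141, 0.002, 0.025]
wrist_force: [-1.2, 0.1, -0.8]
width: 0.0201
finger_force: 30.0
```

```bash
python3 -c "
from h import *
delta((.54,-.056,.38),.025)"
```

```text
t 11.05 tcp [ 0.5277 -0.2617  0.3781] rot [-3.1405e+00  1.7000e-03  2.4500e-02] w 0.02005094980294221 ff 29.999870359897614 F [-1.18  0.07 -0.76]
delta cm [  1.74 -20.53  -0.17] turn -0.03
```

{"method": "servo_tool", "body": {
  "targets": [
    [0.7,-2,0,0],
    [1.8,-5,0,0],
    [3.3,-9,0,0],
    [4.8,-13,0,0],
    [6.2,-17,0,0],
    [7,-19,0,0],
    [7.4,-20.2,0,0],
    [7.6,-20.7,0,0]
  ]
}}

```text
time: 12.05
tool_pos: [0.5987, -0.0528, 0.3792]
ee_rot: [3.141, 0.001, 0.024]
wrist_force: [-0.5, -0.2, -0.5]
width: 0.0197
finger_force: 30.0
```

{"method": "servo_tool", "body": {
  "targets": [
    [0,0,0,0],
    [0,0,0,0],
    [0,0,0,0]
  ]
}}

```text
time: 12.42
tool_pos: [0.5986, -0.0538, 0.3796]
ee_rot: [3.141, -0.0, 0.023]
wrist_force: [1.1, 0.8, -0.6]
width: 0.02
finger_force: 30.0
```

```bash
python3 -c "
from h import *
import pickle
c=camera_model('wrist');pickle.dump(c,open('w4.pkl','wb'))
delta((.599,-.053,.38),.025)
o=get_obs();p=o['tool_pos'];pickle.dump(p,open('p4.pkl','wb'))
print(proj('wrist',p+[0,0,-.155],c),proj('wrist',(.599,-.053,.165),c))
save('wrist','w4.png');im=cv2.imread('pics/w4.png')
sc=snapshot('scene');cv2.imwrite('pics/raw_s4.png',sc)
u,v=proj('scene',(.599,-.053,.19)).astype(int);print('scene crop origin',u-25,v-37)
a=cv2.resize(im[190:250,280:360],(800,600),interpolation=cv2.INTER_CUBIC)[:, :400]
a=cv2.resize(im[185:260,293:343],(400,600),interpolation=cv2.INTER_CUBIC)
b=cv2.resize(sc[v-37:v+38,u-25:u+25],(400,600),interpolation=cv2.INTER_CUBIC)
cv2.imwrite('pics/c4.png',np.hstack([a,b]))"
```

```text
t 12.43 tcp [ 0.5986 -0.0538  0.3796] rot [ 3.1413e+00 -2.0000e-04  2.3200e-02] w 0.019958412157222792 ff 29.9998739361763 F [ 1.08  0.8  -0.63]
delta cm [ 0.04 -0.08 -0.04] turn -0.1
[317.48477646 231.07022991] [316.90732841 217.89988476]
scene crop origin 288 203
```

View pics/c4.png

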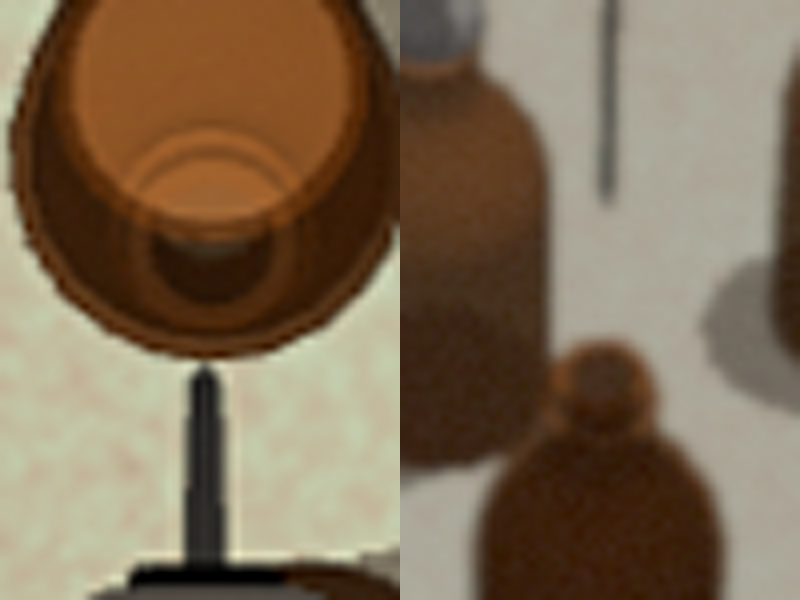

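In the wrist view the bore centre is at about raw (319.5,215.2) and the tip at (318.6,230.8). In the scene view the tip is at (313.9,228) and the mouth at (313.6,251.1).

```bash
python3 -c "
from h import *
import pickle
c=pickle.load(open('w4.pkl','rb'));p=pickle.load(open('p4.pkl','rb'))
m=(319.5,215.25);t=(318.6,230.75)
print('tri mouth',tri(ray('wrist',*m,c),ray('scene',313.6,251.1)),'tip',tri(ray('wrist',*t,c),ray('scene',313.9,228)))
for zt in (.2246,): 
  a=atz('wrist',*m,.165,c);b=atz('wrist',*t,zt,c);print('wrist',a,b,a-b)
  a=atz('scene',313.6,251.1,.165);b=atz('scene',313.9,228,zt);print('scene',a,b,a-b)
print(p)"
```

```text
tri mouth (array([ 0.60150687, -0.05465013,  0.15978052]), [np.float64(0.0013799422808517894), np.float64(0.0013799422808517846)]) tip (array([ 0.60045379, -0.0540971 ,  0.22961795]), [np.float64(0.0007819781897503712), np.float64(0.000781978189750369)])
wrist [ 0.60220391 -0.05592983  0.165     ] [ 0.59893737 -0.05488573  0.2246    ] [ 0.00326654 -0.0010441  -0.0596    ]
scene [ 0.60615588 -0.05415496  0.165     ] [ 0.59631188 -0.05250267  0.2246    ] [ 0.009844   -0.00165229 -0.0596    ]
[ 0.59857811 -0.05378998  0.3795789 ]
```

{"method": "servo_tool", "body": {
  "targets": [
    [0.2,0.05,1,0],
    [0.4,0.13,2.5,0],
    [0.4,0.13,3.8,0],
    [0.4,0.13,4.6,0],
    [0.4,0.13,4.9,0],
    [0.4,0.13,4.9,0],
    [0.4,0.13,4.9,0],
    [0.4,0.13,4.9,0]
  ]
}}

```text
time: 13.52
tool_pos: [0.6029, -0.0542, 0.3311]
ee_rot: [3.141, -0.001, 0.025]
wrist_force: [0.7, 0.6, -0.4]
width: 0.02
finger_force: 30.0
```

```bash
python3 -c "
from h import *
import pickle
c=camera_model('wrist');pickle.dump(c,open('w5.pkl','wb'))
delta((.602,-.055,.33),.025)
o=get_obs();p=o['tool_pos'];pickle.dump(p,open('p5.pkl','wb'))
print(proj('wrist',p+[0,0,-.155],c),proj('wrist',(.602,-.055,.165),c))
im=snapshot('wrist');cv2.imwrite('pics/raw_w5.png',im)
sc=snapshot('scene');cv2.imwrite('pics/raw_s5.png',sc)
a=cv2.resize(im[195:255,298:338],(400,600),interpolation=cv2.INTER_CUBIC)
b=cv2.resize(sc[225:270,299:329],(400,600),interpolation=cv2.INTER_CUBIC)
cv2.imwrite('pics/c5.png',np.hstack([a,b]))"
```

```text
t 13.53 tcp [ 0.6029 -0.0542  0.3311] rot [ 3.1413e+00 -1.1000e-03  2.4600e-02] w 0.01997737456094293 ff 29.99989002943039 F [ 0.73  0.61 -0.36]
delta cm [-0.09  0.08  0.11] turn -0.02
[317.45037746 231.24198686] [318.26563631 229.39628047]
```

View pics/c5.png

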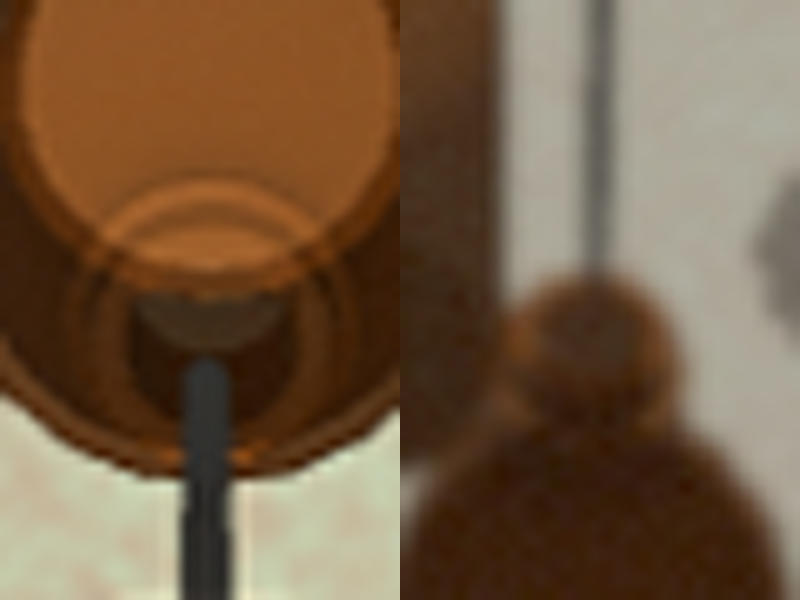

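The tip sits just over the bore: tip at about raw (318.7,231.6), bore centre at about (319.3,227.8). In the scene view they line up laterally. My ten views are used up, so I'll refine the bore centre by fitting the known rim circle in both saved wrist pictures.

```bash
python3 - <<'E'
from h import *
import pickle
from scipy.ndimage import map_coordinates as mc
from scipy.optimize import minimize
for k in '45':
    c=pickle.load(open(f'w{k}.pkl','rb'))
    g=cv2.GaussianBlur(cv2.imread('pics/w4.png' if k=='4' else 'pics/raw_w5.png'),(3,3),0).astype(float).sum(2)
    # camera-near (+x) is image bottom?  use the sides and the lower half of the bore (world -x side)
    th=np.radians(np.r_[100:165:3,195:260:3])
    def samp(x,y,r):
        uv=np.array([proj('wrist',(x+r*np.cos(t),y+r*np.sin(t),.165),c) for t in th])
        return mc(g,[uv[:,1],uv[:,0]],order=1)
    best=[]
    for x in np.arange(.597,.6115,.0005):
        for y in np.arange(-.060,-.0495,.0005):
            best.append(((samp(x,y,.0105)-samp(x,y,.0078)).mean(),x,y))
    best.sort(reverse=True); b=np.array(best[:8]); print(k,b[0].round(4),b.mean(0).round(4),b.std(0).round(4))
    # stem edges: columns at tip row, stem horizontal centre
for v in (234,238,242):
    r=g[v,308:330]; print(v,r.astype(int).tolist())
E
```

```text
4 [48.1658  0.597  -0.05  ] [45.3589  0.6015 -0.0552] [1.5202 0.0026 0.0025]
5 [ 1.334809e+02  5.970000e-01 -6.000000e-02] [ 1.219271e+02  5.971000e-01 -5.610000e-02] [6.2891e+00 2.0000e-04 4.3000e-03]
234 [122, 127, 124, 109, 90, 77, 71, 82, 111, 139, 148, 143, 122, 92, 77, 78, 80, 90, 108, 123, 127, 121]
238 [156, 144, 137, 130, 129, 129, 128, 127, 133, 141, 145, 143, 133, 122, 121, 129, 131, 129, 129, 132, 140, 152]
242 [539, 491, 434, 363, 303, 285, 273, 230, 175, 142, 138, 138, 150, 191, 232, 254, 276, 304, 337, 391, 466, 533]
```

```bash
python3 - <<'E'
from h import *
import pickle
for k,pts in (('4',dict(borebot=(319.5,223.1),outbot=(319.5,225.6),outtop=(319.5,200.9),L=(311.8,215.5),R=(327.4,215.5))),('5',dict(borebot=(319.3,237.5),outbot=(319.3,240.8),outtop=(319.3,213),L=(311,228),R=(327.8,228),tip=(318.7,231.6)))):
    c=pickle.load(open(f'w{k}.pkl','rb'))
    for n,p in pts.items(): print(k,n,atz('wrist',*p,.165 if n!='tip' else .176,c)[:2].round(4))
    g=cv2.cvtColor(cv2.imread('pics/w4.png' if k=='4' else 'pics/raw_w5.png'),cv2.COLOR_BGR2GRAY)
    col=319 if k=='4' else 323
    print('col',col,'from 196',g[196:244,col].tolist())
E
```

```text
4 borebot [ 0.5929 -0.0562]
4 outbot [ 0.5899 -0.0562]
4 outtop [ 0.6189 -0.0555]
4 L [ 0.6017 -0.047 ]
4 R [ 0.6021 -0.0651]
col 319 from 196 [95, 96, 93, 91, 82, 104, 108, 90, 86, 108, 112, 111, 110, 111, 111, 115, 94, 67, 77, 57, 49, 36, 27, 27, 27, 27, 25, 39, 47, 50, 34, 53, 63, 47, 153, 100, 39, 32, 34, 34, 35, 37, 37, 38, 38, 38, 38, 39]
5 borebot [ 0.5934 -0.0563]
5 outbot [ 0.5899 -0.0564]
5 outtop [ 0.6191 -0.0556]
5 L [ 0.6033 -0.0475]
5 R [ 0.6037 -0.0647]
5 tip [ 0.6025 -0.0554]
col 323 from 196 [97, 98, 97, 97, 96, 97, 96, 95, 97, 94, 96, 96, 93, 93, 92, 89, 85, 91, 105, 105, 91, 84, 98, 109, 113, 93, 70, 68, 53, 46, 46, 49, 48, 32, 29, 29, 29, 30, 28, 28, 28, 44, 46, 61, 62, 58, 53, 189]
```

All the fits put the bore centre at about (0.6027, −0.056). The same camera puts the tip at (0.6025, −0.0554), so I'll shift 0.3 and 0.6 mm and lower slowly.

{"method": "servo_tool", "body": {
  "targets": [
    [0.03,0.06,0,0],
    [0.03,0.06,0,0],
    [0.03,0.06,0.4,0],
    [0.03,0.06,0.9,0],
    [0.03,0.06,1.4,0],
    [0.03,0.06,1.9,0],
    [0.03,0.06,2.2,0],
    [0.03,0.06,2.2,0]
  ]
}}

```text
time: 14.62
tool_pos: [0.6029, -0.0547, 0.3081]
ee_rot: [-3.142, 0.001, 0.025]
wrist_force: [0.0, 0.1, -1.1]
width: 0.0196
finger_force: 30.0
```

```bash
python3 - <<'E'
from h import *
import pickle
c=camera_model('wrist'); delta((.603,-.0548,.24),.025)
im=snapshot('wrist');cv2.imwrite('pics/raw_w6.png',im)
p=get_obs()['tool_pos'];q=proj('wrist',(p[0],p[1],.165),c);print('stem at rim pred',q)
g=cv2.cvtColor(im,cv2.COLOR_BGR2GRAY);v0=int(q[1])
for v in (v0-2,v0,v0+2,v0+4,v0+7): print(v,'from 304',g[v,304:336].tolist())
print('col 325 from 205',g[205:250,325].tolist())
print('px/mm',proj('wrist',(p[0],p[1]+.001,.165),c)-q,proj('wrist',(p[0]+.001,p[1],.165),c)-q)
E
```

```text
t 14.62 tcp [ 0.6029 -0.0547  0.3081] rot [-3.1416e+00  6.0000e-04  2.4500e-02] w 0.019563019510469935 ff 29.99996155500412 F [ 0.01  0.1  -1.08]
delta cm [0.01 0.01 6.81] turn -0.03
stem at rim pred [317.53186703 234.0074166 ]
232 from 304 [43, 39, 46, 52, 50, 42, 26, 34, 46, 50, 49, 49, 49, 50, 50, 49, 48, 48, 49, 50, 46, 35, 29, 37, 48, 53, 48, 39, 36, 42, 37, 36]
234 from 304 [40, 40, 51, 51, 49, 39, 25, 29, 27, 29, 36, 43, 49, 49, 50, 49, 50, 46, 39, 33, 29, 30, 31, 36, 49, 51, 51, 47, 35, 43, 36, 36]
236 from 304 [40, 42, 50, 50, 50, 39, 27, 28, 29, 27, 29, 27, 38, 50, 50, 50, 45, 30, 30, 31, 30, 31, 30, 35, 49, 51, 48, 42, 36, 39, 36, 35]
238 from 304 [41, 43, 47, 47, 49, 45, 33, 29, 29, 28, 28, 30, 41, 51, 50, 49, 46, 35, 29, 28, 30, 29, 33, 40, 47, 48, 46, 40, 40, 36, 33, 37]
241 from 304 [52, 38, 38, 45, 48, 47, 48, 42, 33, 28, 28, 30, 44, 50, 51, 50, 45, 36, 29, 28, 32, 39, 46, 47, 50, 47, 35, 38, 50, 57, 63, 58]
col 325 from 205 [96, 96, 96, 95, 94, 95, 95, 93, 94, 93, 91, 90, 86, 81, 101, 107, 97, 87, 84, 67, 73, 72, 57, 50, 50, 49, 46, 35, 29, 30, 30, 31, 30, 29, 30, 31, 39, 46, 46, 65, 87, 56, 49, 192, 200]
px/mm [-1.04590924 -0.02597077] [ 0.02628992 -1.01154752]
```

The stem is centred: bore edges are at columns 309 and 327, the stem at 316–320, and the rows agree within 0.5 px. Lowering the rest of the way.

{"method": "servo_tool", "body": {
  "targets": [
    [0,0,0.6,0],
    [0,0,1.6,0],
    [0,0,2.6,0],
    [0,0,3.6,0],
    [0,0,4.6,0],
    [0,0,5.6,0],
    [0,0,6.4,0],
    [0,0,6.8,0]
  ]
}}

```text
time: 15.68
tool_pos: [0.6029, -0.0547, 0.2397]
ee_rot: [-3.142, 0.001, 0.025]
wrist_force: [0.5, -0.5, -0.2]
width: 0.0201
finger_force: 30.0
```

{"method": "servo_tool", "body": {
  "targets": [
    [0,0,0,0],
    [0,0,0,0],
    [0,0,0,0],
    [0,0,0,0],
    [0,0,0,0],
    [0,0,0,0],
    [0,0,0,0],
    [0,0,0,0]
  ]
}}

```text
time: 16.68
tool_pos: [0.603, -0.0548, 0.2405]
ee_rot: [3.142, 0.0, 0.025]
wrist_force: [-0.7, 0.2, -0.1]
width: 0.0198
finger_force: 30.0
```

```bash
python3 - <<'E'
from h import *
c=camera_model('wrist'); delta((.603,-.0548,.24),.025)
im=snapshot('wrist')
p=get_obs()['tool_pos'];q=proj('wrist',(p[0],p[1],.165),c);print('stem at rim pred',q)
g=cv2.cvtColor(im,cv2.COLOR_BGR2GRAY);v0=int(q[1])
for v in (v0-8,v0-4,v0,v0+4,v0+8): print(v,'from 300',g[v,300:338].tolist())
E
```

```text
t 16.68 tcp [ 0.603  -0.0548  0.2405] rot [3.1415 0.     0.0245] w 0.019835865182782977 ff 29.999925792217255 F [-0.7   0.17 -0.09]
delta cm [-0.    0.    0.05] turn -0.03
stem at rim pred [317.30480247 257.13363523]
249 from 300 [49, 52, 49, 34, 37, 47, 53, 46, 37, 49, 52, 52, 51, 50, 50, 50, 50, 50, 51, 50, 50, 50, 50, 51, 51, 51, 51, 51, 44, 42, 53, 49, 34, 34, 41, 48, 42, 39]
253 from 300 [52, 47, 40, 49, 54, 51, 50, 42, 33, 31, 30, 38, 48, 55, 53, 52, 51, 53, 53, 52, 52, 52, 52, 53, 51, 41, 30, 33, 31, 39, 49, 52, 53, 50, 39, 37, 45, 43]
257 from 300 [50, 46, 46, 52, 51, 51, 46, 31, 22, 5, 0, 5, 0, 1, 0, 0, 0, 0, 0, 0, 0, 0, 0, 1, 0, 0, 0, 0, 12, 31, 41, 52, 50, 49, 46, 40, 44, 42]
261 from 300 [79, 71, 62, 74, 82, 81, 81, 82, 82, 81, 81, 81, 81, 81, 81, 81, 81, 81, 81, 82, 82, 80, 81, 81, 81, 81, 81, 81, 80, 81, 81, 80, 81, 77, 54, 50, 71, 68]
265 from 300 [183, 134, 67, 79, 81, 81, 83, 83, 82, 81, 82, 81, 81, 81, 81, 82, 81, 82, 82, 80, 82, 81, 81, 82, 81, 81, 81, 82, 81, 81, 81, 80, 79, 78, 86, 107, 152, 206]
```

No contact forces, and the bore (columns 307–329, centre 318) is where it was. I'll hold for about 3.5 s.

{"method": "servo_tool", "body": {
  "targets": [
    [0,0,0,0],
    [0,0,0,0],
    [0,0,0,0],
    [0,0,0,0],
    [0,0,0,0],
    [0,0,0,0],
    [0,0,0,0],
    [0,0,0,0]
  ]
}}

```text
time: 17.73
tool_pos: [0.603, -0.0547, 0.2405]
ee_rot: [3.141, 0.0, 0.025]
wrist_force: [-0.9, -0.3, -0.3]
width: 0.0198
finger_force: 30.0
```

{"method": "servo_tool", "body": {
  "targets": [
    [0,0,0,0],
    [0,0,0,0],
    [0,0,0,0],
    [0,0,0,0],
    [0,0,0,0],
    [0,0,0,0],
    [0,0,0,0],
    [0,0,0,0]
  ]
}}

```text
time: 18.73
tool_pos: [0.6031, -0.0547, 0.2405]
ee_rot: [3.141, -0.0, 0.025]
wrist_force: [0.7, 0.1, -1.5]
width: 0.0198
finger_force: 30.0
```

{"method": "servo_tool", "body": {
  "targets": [
    [0,0,0,0],
    [0,0,0,0],
    [0,0,0,0],
    [0,0,0,0],
    [0,0,0,0],
    [0,0,0,0],
    [0,0,0,0],
    [0,0,0,0]
  ]
}}

```text
time: 19.73
tool_pos: [0.6031, -0.0548, 0.2405]
ee_rot: [3.142, -0.0, 0.025]
wrist_force: [-0.2, -0.1, 0.0]
width: 0.0201
finger_force: 30.0
```

```bash
python3 -c "
from h import *
delta((.603,-.0548,.24),.025)
print(close_job())"
```

```text
t 19.73 tcp [ 0.6031 -0.0548  0.2405] rot [ 3.1415 -0.      0.0245] w 0.02007558903312563 ff 29.999893605709076 F [-0.15 -0.11  0.02]
delta cm [-0.01  0.    0.05] turn -0.03
the job is handed in; nothing more can be done
None
```

The job is handed in at 19.7 s: the thermometer was lifted from the stand, dipped about 5 cm into the steel cup, then held still for about 4 s in the middle of the open bottle's neck with its tip about 8 cm below the rim, and no contact force showed at the wrist; no verdict came back.

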